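Lay out the wheels round the model car

TASK

Lay out the model car's parts for refitting, all directions as seen by the driver in the car: lay the large orange-rimmed wheel flat on the bench to the left of the car and the large blue-rimmed wheel to its right, each level with the rear axle and with a gap of about 25 mm to the axle end. Put the small wheel of the same rim colour centrally on top of each, and stand the brass nut tin straight in front of the car's nose, again about 25 mm clear of it. Leave the oil bottle, battery, tape and hex driver where they are.

Things in the scene. Friction and masses are not known exactly. Their poses are not given: they have to be found in the camera images.
- car: Small model car, wheels off, fixed on its stand on the bench. Origin on the bench under its middle; x points forward to the nose, y to the car's own left, z up. Nose: red bumper, front face at x = 68 mm. Tail: white wing, to x = -71 mm. Axles at x = 42 (front) and -45 mm (rear); bare axle ends at y = 47 mm (left, orange hubs) and -47 mm (right, blue hubs). Top at 56 mm.
- rear_left: Loose left rear (large) wheel of the model car: black knobbly tyre with an orange rim, 54 mm across and 26 mm thick, lying flat; its two faces are alike. Origin at the wheel's centre, 13 mm above what it lies on; z is its axle, vertical. Solid enough to grip across the tread from above.
- front_left: Loose left front (small) wheel of the model car: black knobbly tyre with an orange rim, 44 mm across and 18 mm thick, lying flat; its two faces are alike. Origin at the wheel's centre, 9 mm above what it lies on; z is its axle, vertical. Solid enough to grip across the tread from above.
- rear_right: Loose right rear (large) wheel of the model car: black knobbly tyre with a blue rim, 54 mm across and 26 mm thick, lying flat; its two faces are alike. Origin at the wheel's centre, 13 mm above what it lies on; z is its axle, vertical. Solid enough to grip across the tread from above.
- front_right: Loose right front (small) wheel of the model car: black knobbly tyre with a blue rim, 44 mm across and 18 mm thick, lying flat; its two faces are alike. Origin at the wheel's centre, 9 mm above what it lies on; z is its axle, vertical. Solid enough to grip across the tread from above.
- nut_tin: Loose flat round brass-coloured tin of wheel nuts, closed, 46 mm across and 24 mm high, standing on its base. Origin at its centre, 12 mm above what it stands on; z up.
- oil_bottle: Bystander, loose: black oil bottle with an orange spout, 42 mm across, 108 mm high, standing. Origin at the centre of its underside.
- battery: Bystander, loose: red and white battery pack 70 x 35 x 18 mm with a yellow plug on its +x end (to x = 41 mm), lying flat. Origin at the centre of its underside; long side along x.
- tape_roll: Bystander, loose: roll of silver tape, 94 mm across, 48 mm high, lying flat. Origin at the centre of its underside.
- hex_driver: Bystander, loose: hex driver lying flat along its x axis, green handle (20 mm thick) from x = -75 mm to 0, thin steel blade to x = +80 mm. Origin on the work surface under the joint of handle and blade.
Things that resemble listed ones, but are neither listed nor needed, are in the scene too. Of the things that look like the nut_tin, take the one that is farthest from the robot's base at the start.

How it is judged:
By the outcome, as a careful person would: the job done as asked, in the order asked, and still so for the second after the job is handed in, with the robot touching nothing.
It also fails if it takes over 112 s, if anything falls off the work surface, if the arm or the gripper's body presses on something with over 40 N, if the wrist force passes 120 N, or if a joint passes its speed limit or range.

ROBOT

A 6-joint arm with a two-finger parallel gripper is mounted at the origin on the work surface. World frame = base frame: x ahead of the robot, y to its left, z up, the work surface at z = 0. Lengths are in m, angles in degrees, forces in N, time in s.
With the tool pointing down it reaches from about 0.35 to 0.875 m from the base axis. Payload 4.2 kg.
Tool frame: the origin (TCP) lies midway between the tips of the shut fingers; the grasp point (between the pads) lies 19 mm behind it; y points along the fingers, z is the direction in which the jaws open and shut, and the axes are right-handed (so a half turn about y gives the same grasp; the last joint's range is limited). The gripper opens to 87 mm and grips with 3 to 60 N. Pads are 19 mm wide; open, the fingers measure 117 mm over their backs; the gripper's body (75 mm by 190 mm) begins 51 mm behind the grasp point.
Start: joints at [-52.62, 22.042, 0.453, 0, -68.411, -14.817], TCP at [0.24, -0.577, 0.223] pointing down, gripper open.
Joint ranges: [-179.83, 179.83], [-69.29, 118.12], [-61.27, 80.66], [-181.25, 117.63], [-171.15, -9.14], [-177.46, 177.46]. Speed limits (degrees/s): [159.86, 159.86, 180, 180, 180, 180].

INTERFACE

Orientations are given as [roll, pitch, yaw] about the fixed x, y, z axes, in that order (R = Rz(yaw) Ry(pitch) Rx(roll)).
In Python, from workcell import env gives the robot as it stands. The module is installed in compiled form; this text tells all that it offers. Calls block until the motion is done:
- env.goto(position, orientation): joint-space move of the TCP to a pose.
- env.move_straight(position, rotation=None, rate=0.15, force_limit=None): straight line of the TCP; rotation=None keeps the orientation; rate is the mean speed in m/s. With force_limit (N) it stops when the force on the tool has changed by that much, and returns True; else False.
- env.set_joints(angles): joint-space move.
- env.gripper_to(opening, grasp_force=None): opening from 0.0 (shut) to 1.0 (fully open); grasp_force is the grip in N (None keeps the last); returns when the fingers have stopped.
- env.dwell(seconds).
- env.inverse_kinematics(position, orientation): joint angles nearest the present ones, or None.
- env.read_state(): the state.
- env.grab_frame(name): name is "scene" or "side" or "wrist"; returns a dict with "image" (420x560x3 uint8, blue, green, red), "fx", "fy", "cx", "cy" (pixels), "D" ([k1, k2, p1, p2, k3] as OpenCV has them; the pictures are not rectified), "position" and "orientation" of the camera in the world. Camera axes: x right, y up, looking along -z (the intrinsics and any distortion apply to the point x, -y, -z); pixel columns grow to the right and rows downward; lengths in m; the calibration is good to about 2 mm. A picture is of the moment at which its call begins. There is no depth.
A pose or a line that the arm cannot do raises env.Unreachable and nothing moves.
- env.close_job(): hands the job in, once; it reports no verdict.
Trained networks look in a picture, given as the dict that the camera call returned (one of the last four; its "shot" number tells which), for a name from the list of things; names that differ only in an ending like _2 or _b are one class to them, and where a whole thing is asked for, a point or a joint stands for the part that bears it (a point fixed in the world has none). Each returns a list of dicts, best first, with "score" (0 to 1); they miss things now and then, are a little off and sometimes report something else, mostly with a low value. They report only what shows in the picture. A call takes as long as a camera call. They do not tell look-alikes from the thing itself.
- env.search_frame(picture, thing): "xyz" ([x, y, z] in m, in world coordinates, good to about 4 mm: the middle of the surface that is visible of it).
- env.trace(picture, thing): "mask" (420x560 bool, what is visible of it).
The state is a dict: "clock": time; "joint_positions": joint angles; "qvel": joint speeds; "joint_torque": joint torques, N m; "position": TCP position; "tool_rot": TCP orientation; "force": force on the tool from outside, world axes, zero at the start; "wrist_torque": the same for the moment, N m; "opening": opening from 0.0 (shut) to 1.0 (fully open).
Only numpy, scipy, OpenCV 4.12 (cv2) and the standard library are available. Lean on these libraries where they do the work, as an engineer would, in place of code of your own. Each camera call takes 0.05 s, during which the arm holds its last target. There are 200 camera calls.

## Working session

There is one attempt and no reset: what is moved stays moved. The work goes in short steps, each a Python script; the robot and the scene stay as the last script left them, time stands still between calls to the robot, and variables do not carry over. Pictures are saved under pics/ and viewed, about 12 in all and at most 16, crops included, and the job is handed in when it is done.

```bash
mkdir -p pics
python3 - <<'E'
from workcell import env
import cv2
s=env.read_state();print(s['clock'],s['position'],s['tool_rot'],s['opening'])
for n in ['scene','side']:
    f=env.grab_frame(n);cv2.imwrite(f'pics/{n}0.png',f['image']);print(n,f['position'],f['orientation'],f['fx'],f['D'])
    for t in ['car','rear_left','front_left','rear_right','front_right','nut_tin','oil_bottle','battery','tape_roll','hex_driver']:
        print(t,[([round(float(v),3) for v in d['xyz']],round(float(d['score']),2)) for d in env.search_frame(f,t)])
print(env.read_state()['clock'])
E
```

```text
0.0 [ 0.23959926 -0.57660414  0.22144973] [-8.98760500e+01  5.40536625e-03  2.25511435e+01] 1.0003355959861242
scene [ 1.1136901  -0.32947849  0.88266524] [37.17545883 -0.97802267 58.87678804] 462.86941063954896 [-0.00625504  0.          0.          0.          0.        ]
car [([0.588, 0.033, 0.038], 0.73), ([0.621, 0.398, 0.059], 0.57)]
rear_left [([0.555, -0.341, 0.023], 0.64), ([0.466, -0.254, 0.012], 0.45)]
front_left [([0.463, -0.256, 0.015], 0.57)]
rear_right [([0.46, 0.262, 0.027], 0.56)]
front_right [([0.761, 0.265, 0.017], 0.71), ([0.472, 0.369, 0.012], 0.55)]
nut_tin [([0.51, 0.161, 0.024], 0.78), ([0.586, 0.283, 0.023], 0.74), ([0.413, 0.16, 0.026], 0.72)]
oil_bottle [([0.62, 0.399, 0.059], 0.8), ([0.586, 0.284, 0.02], 0.38)]
battery [([0.455, -0.393, 0.018], 0.71)]
tape_roll [([0.68, -0.279, 0.046], 0.66)]
hex_driver [([0.76, 0.266, 0.019], 0.6), ([0.621, 0.397, 0.057], 0.42)]
side [0.44756902 0.96264945 1.22782642] [ 3.93183868e+01 -4.14866433e-02 -1.73509075e+02] 540.0885794378406 [0.00433842 0.         0.         0.         0.        ]
car [([0.581, 0.032, 0.034], 0.6)]
rear_left [([0.547, -0.323, 0.029], 0.53)]
front_left [([0.46, -0.246, 0.017], 0.57)]
rear_right [([0.453, 0.278, 0.023], 0.94), ([0.461, -0.246, 0.019], 0.17)]
front_right [([0.468, 0.379, 0.018], 0.5)]
nut_tin [([0.576, 0.295, 0.024], 0.83), ([0.501, 0.167, 0.028], 0.78), ([0.415, 0.17, 0.029], 0.65)]
oil_bottle [([0.609, 0.422, 0.063], 0.85), ([0.455, 0.274, 0.021], 0.41)]
battery [([0.451, -0.386, 0.017], 0.77)]
tape_roll [([0.673, -0.265, 0.033], 0.6)]
hex_driver [([0.757, 0.273, 0.013], 0.54)]
1.1
```

View pics/scene0.png

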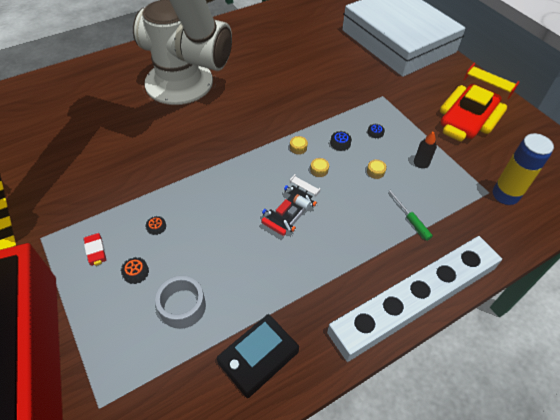

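View pics/side0.png

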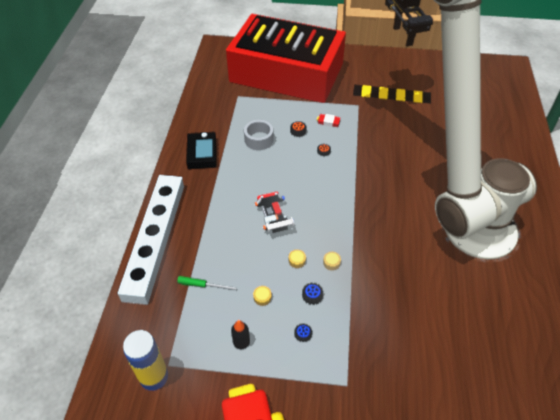

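The car is mid-mat with its nose towards -y (red nose at (278,228), wing at (303,185) in scene). The orange wheels are at -y and the blue wheels at +y. The farthest tin is the one near (0.58, 0.29). Next, a close look at the car.

```bash
cat > h.py <<'E'
from workcell import env
import cv2, numpy as np
from scipy.spatial.transform import Rotation as Ro
def cam(f):
    R=Ro.from_euler('xyz',f['orientation'],degrees=True).as_matrix()
    K=np.array([[f['fx'],0,f['cx']],[0,f['fy'],f['cy']],[0,0,1]],float)
    return R,np.array(f['position']),K,np.array(f['D'],float)
def pix(f,u,v,z):
    "world point at height z seen at pixel"
    R,p,K,D=cam(f)
    x,y=cv2.undistortPoints(np.array([[[u,v]]],float),K,D)[0,0]
    d=R@np.array([x,-y,-1]); return p+d*(z-p[2])/d[2]
def proj(f,P):
    R,p,K,D=cam(f)
    q=(np.atleast_2d(P)-p)@R*[1,-1,-1]
    return cv2.projectPoints(q.reshape(-1,1,3),np.zeros(3),np.zeros(3),K,D)[0].reshape(-1,2)
def down(yaw): return [-90,0,yaw]
def finds(f,t): return [([round(float(v),4) for v in d['xyz']],round(float(d['score']),2)) for d in env.search_frame(f,t)]
E
python3 - <<'E'
from h import *
env.goto([0.585,0.06,0.32],down(0))
f=env.grab_frame('wrist');cv2.imwrite('pics/w1.png',f['image'])
import pickle;pickle.dump(f,open('w1.pkl','wb'))
print(f['position'],f['orientation'],f['fx'],f['D'],proj(f,[[.585,.033,0.03]]))
for t in ['car','nut_tin']:print(t,finds(f,t))
s=env.read_state();print(s['clock'],s['joint_positions'])
E
```

```text
[0.51921532 0.0603099  0.48229116] [-1.42195697e+01 -4.73729105e-03  8.99632450e+01] 333.0101605189095 [-0.00932803  0.          0.          0.          0.        ] [[262.7769538  167.47185443]]
car [([0.5762, 0.0322, 0.0364], 0.59)]
nut_tin [([0.5789, 0.2795, 0.0272], 0.74), ([0.5023, 0.1633, 0.0225], 0.65)]
3.8333 [ 2.15629688e+01  1.55590545e+01  4.84576888e+00  1.40337566e-03
 -7.92961038e+01 -1.11621019e+02]
```

View pics/w1.png

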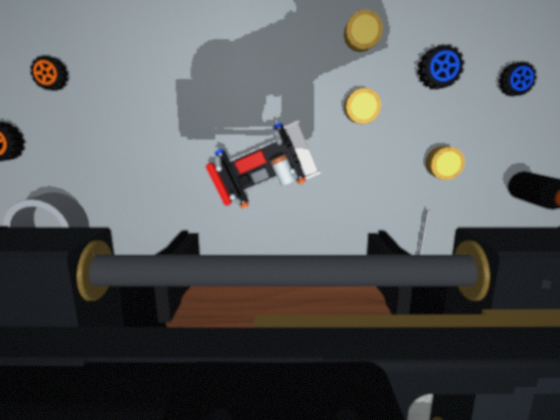

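The wrist view shows the car with its nose at left (215,185) and wing at (300,150). The blue hubs are towards the robot (top) and the orange hubs away from it. I'll take a closer shot and fit the pose from the hub blobs.

Run:
```python
from h import *
import pickle
env.goto([0.625,0.035,0.18],down(0))
f=env.grab_frame('wrist');pickle.dump(f,open('w2.pkl','wb'))
hsv=cv2.cvtColor(f['image'],cv2.COLOR_BGR2HSV)
for n,lo,hi in [('blue',(105,120,50),(130,255,255)),('orange',(6,130,90),(17,255,255)),('red',(0,150,60),(4,255,255))]:
    m=cv2.inRange(hsv,lo,hi);c,l,s,ce=cv2.connectedComponentsWithStats(m)
    print(n,[(s[i].tolist(),ce[i].round(1).tolist()) for i in range(1,c) if s[i][4]>12])
cv2.imwrite('pics/w2.png',cv2.resize(f['image'][40:260,120:440],None,fx=2.5,fy=2.5,interpolation=cv2.INTER_CUBIC))
print(f['position'],env.read_state()['clock'])
```

```text
blue [([533, 0, 27, 16, 288], [547.3, 7.0]), ([296, 77, 14, 10, 88], [302.4, 81.2]), ([209, 117, 14, 10, 82], [215.1, 121.0])]
orange [([292, 126, 23, 13, 140], [302.5, 131.9]), ([329, 160, 12, 9, 64], [334.9, 164.1]), ([247, 195, 11, 9, 64], [251.9, 199.3]), ([171, 312, 219, 14, 1597], [247.7, 316.9])]
red [([239, 119, 46, 35, 889], [261.4, 136.1]), ([197, 138, 37, 62, 790], [214.7, 168.3])]
[0.55978484 0.03583362 0.34349061] 4.525
```

View pics/w2.png

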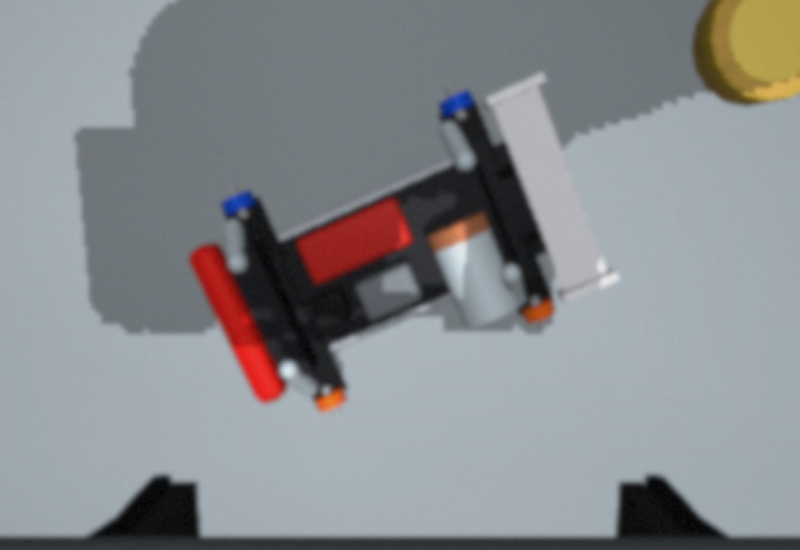

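Run:
```python
from h import *
import pickle
from scipy.optimize import least_squares
f=pickle.load(open('w2.pkl','rb'))
px=np.array([[302.4,81.2],[215.1,121.0],[334.9,164.1],[251.9,199.3]])
def P(q,w,h):
    x,y,a=q; L=np.array([[-.045,-w,h],[.042,-w,h],[-.045,w,h],[.042,w,h]]);c,s=np.cos(a),np.sin(a)
    return np.c_[x+c*L[:,0]-s*L[:,1],y+s*L[:,0]+c*L[:,1],L[:,2]]
r=least_squares(lambda p:(proj(f,P(p[:3],p[3],p[4]))-px).ravel(),[.58,.033,-1.15,.044,.03],x_scale=[.01,.01,.1,.01,.01])
print(r.x,np.degrees(r.x[2]),r.fun.round(1))
x,y,a=r.x[:3];R=np.array([[np.cos(a),-np.sin(a)],[np.sin(a),np.cos(a)]])
T={k:(np.array([x,y])+R@v).round(4).tolist() for k,v in dict(left=[-.045,.099],right=[-.045,-.099],nose=[.116,0]).items()}
print(T,proj(f,P(r.x[:3],.047,r.x[4])).round(1).tolist())
# bumper front edge / wing tail checks at guess heights
print(proj(f,[[*(np.array([x,y])+R@v),z] for v,z in (([.068,0],.03),([-.071,0],.056))]))
```

```text
[ 0.58378943  0.02806232 -1.16228197  0.04053052  0.02791398] -66.5938517605905 [-0.1  0.1  0.  -0.1  0.1 -0.  -0.1  0. ]
{'left': [0.6568, 0.1087], 'right': [0.4751, 0.03], 'nose': [0.6299, -0.0784]} [[299.5, 74.3], [212.0, 114.3], [337.5, 170.3], [254.6, 205.2]]
[[208.98806458 172.37330996]
 [351.64512248 111.89689232]]
```

The hub fit is good to 0.1 px, and the predicted axle tips and bumper face match the picture. Now moving the large orange wheel.

```bash
cat >> h.py <<'E'
from scipy.optimize import least_squares
CAR=np.array([.5838,.0281]);YAW=-66.6
_a=np.radians(YAW);RC=np.array([[np.cos(_a),-np.sin(_a)],[np.sin(_a),np.cos(_a)]])
LEFT=CAR+RC@[-.045,.099];RIGHT=CAR+RC@[-.045,-.099];NOSE=CAR+RC@[.116,0]
COL=dict(orange=[(3,130,60),(17,255,255)],blue=[(105,120,50),(130,255,255)],brass=[(18,70,60),(34,255,255)])
def locate(f,col,guess,r,z0,z1):
    "centre of a cylinder (r, z0..z1) from the hull of its colour blob near guess"
    m=cv2.inRange(cv2.cvtColor(f['image'],cv2.COLOR_BGR2HSV),*COL[col])
    c=proj(f,[[*guess,z1]])[0];px=np.linalg.norm(proj(f,[[guess[0],guess[1]+r,z1]])[0]-c)
    k=np.zeros_like(m);cv2.circle(k,tuple(int(v) for v in c),int(px*1.6),255,-1);m&=k
    def cen(p): M=cv2.moments(cv2.convexHull(p.astype(np.float32).reshape(-1,1,2)));return np.array([M['m10'],M['m01']])/M['m00'],M['m00']
    t,a=cen(cv2.findNonZero(m)); w=np.linspace(0,2*np.pi,40)
    def sil(q): return np.vstack([np.c_[q[0]+r*np.cos(w),q[1]+r*np.sin(w),0*w+z] for z in (z0,z1)])
    s=least_squares(lambda q:cen(proj(f,sil(q)))[0]-t,guess,x_scale=.01,diff_step=1e-3)
    print(col,'at',s.x.round(4),'px',t.round(1),'size ratio',round((a/cen(proj(f,sil(s.x)))[1])**.5,2)); return s.x
def look(guess,yaw,z,name):
    y=np.radians(yaw); env.goto([guess[0]+.035*np.cos(y),guess[1]+.035*np.sin(y),z],down(yaw))
    f=env.grab_frame('wrist');cv2.imwrite(f'pics/{name}.png',f['image']);return f
def st(tag): s=env.read_state();print(tag,round(s['clock'],2),s['position'].round(4),'open',round(s['opening']*87,1),'F',np.round(s['force'],1))
def pick(xy,yaw,base=0.,open_=.9,force=20):
    env.gripper_to(open_); env.goto([*xy,base+.09],down(yaw)); env.move_straight([*xy,base+.004],rate=.1)
    env.gripper_to(0,force); st('gripped'); env.move_straight([*xy,base+.15],rate=.25); st('lifted')
def place(xy,yaw,base=0.,open_=.9):
    env.goto([*xy,base+.12],down(yaw)); env.move_straight([*xy,base+.03],rate=.2)
    hit=env.move_straight([*xy,base+.0035],rate=.04,force_limit=4); st(f'down {hit}')
    env.gripper_to(open_); env.move_straight([*xy,base+.15],rate=.2); st('released')
E
python3 - <<'E'
from h import *
Y=YAW+90
f=look([.551,-.332],Y,.14,'o1'); p=locate(f,'orange',[.551,-.332],.019,.022,.025)
print(finds(f,'rear_left'))
if np.linalg.norm(p-[.551,-.332])<.015:
    pick(p,Y)
E
```

```text
orange at [ 0.5497 -0.335 ] px [279.1 150.9] size ratio 1.02
[([0.5496, -0.3382, 0.0214], 0.92)]
gripped 8.4 [ 0.5498 -0.3351  0.0043] open 53.4 F [ 0.1 -0.3  1.6]
lifted 9.13 [ 0.5487 -0.3344  0.1483] open 53.4 F [-0.   0.7 -1.3]
```

View pics/o1.png

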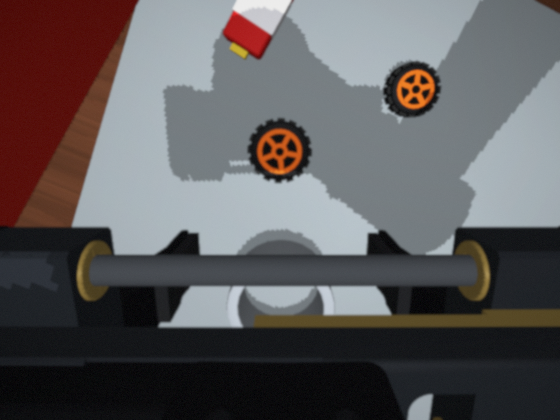

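The wheel is held: the jaws read 53.4 mm for a 54 mm wheel. Next I'll place it and fetch the blue one.

Run:
```python
from h import *
Y=YAW+90
place(LEFT,Y)
g=[.457,.27]
f=look(g,Y,.14,'b1'); p=locate(f,'blue',g,.019,.022,.025); print(finds(f,'rear_right'))
assert np.linalg.norm(p-g)<.018
pick(p,Y); place(RIGHT,Y)
g=[.462,-.252]
f=look(g,Y,.14,'o2'); p=locate(f,'orange',g,.015,.014,.017); print(finds(f,'front_left'))
assert np.linalg.norm(p-g)<.018
pick(p,Y)
```

```text
down True 12.03 [0.6562 0.1086 0.004 ] open 53.5 F [-0.7  0.1  3.7]
released 13.66 [0.6558 0.1085 0.1486] open 78.0 F [ 0.2  0.6 -0.5]
blue at [0.4542 0.268 ] px [281.9 150.6] size ratio 1.02
[([0.4508, 0.2654, 0.0237], 0.62)]
gripped 16.87 [0.4542 0.2681 0.0042] open 53.6 F [-0.1  0.7  1.5]
lifted 17.6 [0.4532 0.2673 0.1486] open 53.6 F [ 0.7 -0.6 -1. ]
down True 19.77 [0.4746 0.0298 0.0041] open 53.5 F [-0.2  0.3  2.9]
released 21.4 [0.4741 0.0298 0.149 ] open 78.1 F [ 0.7 -0.3 -1. ]
orange at [ 0.46   -0.2531] px [281.1 151.6] size ratio 1.06
[([0.4617, -0.2551, 0.0151], 0.97)]
gripped 24.82 [ 0.46   -0.2531  0.0041] open 43.3 F [-0.4  0.5  0.9]
lifted 25.56 [ 0.4589 -0.2526  0.1487] open 42.9 F [ 0.  -0.  -0.6]
```

Run:
```python
from h import *
Y=YAW+90
f=look(LEFT,Y,.16,'o3'); p=locate(f,'orange',LEFT,.019,.022,.025); print('target',LEFT.round(4))
assert np.linalg.norm(p-LEFT)<.008
place(p,Y,.026)
g=[.47,.374]
f=look(g,Y,.16,'b2'); p=locate(f,'blue',g,.015,.014,.017); print(finds(f,'front_right'))
assert np.linalg.norm(p-g)<.018
pick(p,Y)
f=look(RIGHT,Y,.16,'b3'); p=locate(f,'blue',RIGHT,.019,.022,.025); print('target',RIGHT.round(4))
assert np.linalg.norm(p-RIGHT)<.008
place(p,Y,.026)
f=look(RIGHT,Y,.16,'b4'); locate(f,'blue',RIGHT,.015,.040,.043)
g=[.58,.285]
f=look(g,Y,.16,'t1'); locate(f,'brass',g,.023,0,.024);print(finds(f,'nut_tin'))
st('end')
```

```text
orange at [0.656  0.1092] px [284.3 153. ] size ratio 1.03
target [0.6568 0.1087]
down True 28.73 [0.6553 0.1091 0.03  ] open 43.3 F [-1.6  0.5  4.4]
released 30.49 [0.655  0.109  0.1745] open 78.3 F [-0.3 -0.7 -0.3]
blue at [0.4682 0.3757] px [285.8 150.7] size ratio 1.08
[([0.4669, 0.3741, 0.0173], 0.72)]
gripped 34.13 [0.4682 0.3757 0.0041] open 42.9 F [-0.2  0.5  0.7]
lifted 34.87 [0.4673 0.3749 0.1486] open 43.3 F [ 0.1 -0.7 -0.5]
blue at [0.4745 0.0304] px [282.2 151.7] size ratio 1.03
target [0.4751 0.0301]
down True 37.7 [0.4741 0.0302 0.0297] open 43.3 F [-0.1 -0.   3.3]
released 39.46 [0.4736 0.0302 0.1749] open 78.0 F [-0.5 -0.  -0.8]
blue at [0.4738 0.0307] px [283.2 155.7] size ratio 1.07
brass at [0.5803 0.2885] px [286.7 155.1] size ratio 0.99
[([0.5772, 0.285, 0.0255], 0.77), ([0.51, 0.1701, 0.0225], 0.72)]
end 40.96 [0.612  0.2973 0.1606] open 78.0 F [-1.3 -1.  -0.1]
```

```bash
python3 -c "
import cv2,numpy as np
a=[cv2.resize(cv2.imread(f'pics/{n}.png')[:300],(400,214)) for n in ('o3','b3','b4','t1')]
cv2.imwrite('pics/m1.png',np.vstack([np.hstack(a[:2]),np.hstack(a[2:])]))"
```

```text
(no output)
```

View pics/m1.png

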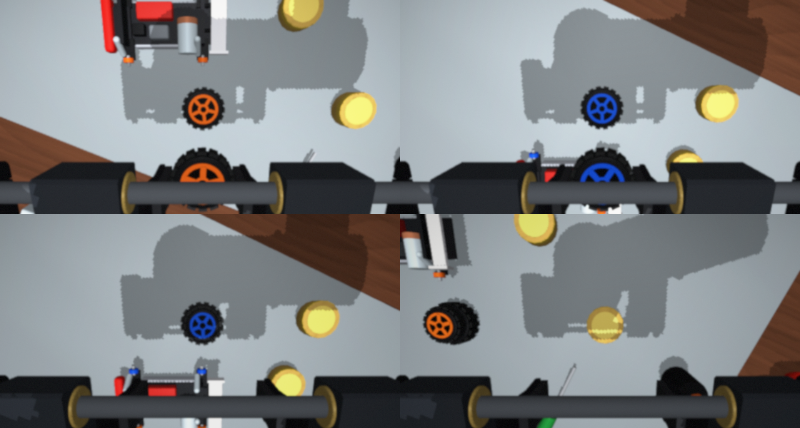

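The large wheels and small wheels are placed and look concentric. The farthest tin at (0.580, 0.2885) is next. I'll check clearance to the hex blade tip and the bottle before gripping.

Run:
```python
from h import *
f=env.grab_frame('wrist')
tip=pix(f,(575-400)*1.4,(365-214)*1.4,.01)[:2];t=np.array([.5803,.2885]);b=np.array([.615,.41])
print('tip',tip,'rel',tip-t, np.linalg.norm(tip-t),np.degrees(np.arctan2(*(tip-t)[::-1])),'bottle',np.degrees(np.arctan2(*(b-t)[::-1])))
print(finds(f,'oil_bottle'),finds(f,'hex_driver'))
for y in (113.4,-66.6,100,80,-90,60,-40,-20,140):
    q=env.inverse_kinematics([*t,.004],down(y)); r=env.inverse_kinematics([*NOSE,.004],down(y))
    print(y,None if q is None else np.round(q),None if r is None else np.round(r))
```

```text
tip [0.64776035 0.27310695] rel [ 0.06746035 -0.01539305] 0.0691942503326858 -12.853647336373333 bottle 74.06083257818223
[([0.6044, 0.3964, 0.0601], 0.84)] [([0.7546, 0.2677, 0.0231], 0.92)]
113.4 [ 41.  36. -10.   0. -44. -17.] [  7.  36. -12.   0. -43.  16.]
-66.6 [ 41.  36. -10.   0. -44. 163.] [   7.   36.  -12.   -0.  -43. -164.]
100 [ 41.  36. -10.   0. -44. -31.] [  7.  36. -12.   0. -43.   3.]
80 [ 41.  36. -10.   0. -44. -51.] [  7.  36. -12.   0. -43. -17.]
-90 [ 41.  36. -10.   0. -44. 139.] [  7.  36. -12.   0. -43. 173.]
60 [ 41.  36. -10.  -0. -44. -71.] [  7.  36. -12.   0. -43. -37.]
-40 [  41.   36.  -10.    0.  -44. -171.] [   7.   36.  -12.   -0.  -43. -137.]
-20 [  41.   36.  -10.   -0.  -44. -151.] [   7.   36.  -12.   -0.  -43. -117.]
140 [ 41.  36. -10.   0. -44.   9.] [  7.  36. -12.   0. -43.  43.]
```

Run:
```python
from h import *
Y=YAW+180
pick([.5803,.2885],Y,open_=.72)
env.move_straight([.58,.2885,.2])
place(NOSE,Y,open_=.75)
f=look(NOSE,YAW+90,.16,'n1'); locate(f,'brass',NOSE,.023,0,.024);print(NOSE)
f=look(LEFT,YAW+90,.16,'l1'); locate(f,'orange',LEFT,.015,.040,.043);print(LEFT)
env.goto([.45,-.15,.32],down(0))
for n in ['scene','side']: f=env.grab_frame(n);cv2.imwrite(f'pics/{n}9.png',f['image'])
st('end')
a=[cv2.imread(f'pics/{n}.png') for n in ('scene9','side9','n1','l1')]
a=[cv2.resize(a[0],(400,300)),cv2.resize(a[1],(400,300))]+[cv2.resize(i[:300],(400,214)) for i in a[2:]]
cv2.imwrite('pics/m2.png',np.vstack([np.hstack(a[:2]),np.hstack(a[2:])]))
```

```text
gripped 44.58 [0.5804 0.2886 0.0045] open 45.1 F [-0.7 -0.2  2.6]
lifted 45.32 [0.5791 0.288  0.1482] open 45.3 F [ 0.7  0.2 -0.1]
down True 48.43 [ 0.6293 -0.0785  0.0043] open 45.4 F [ 1.5 -0.   4.3]
released 49.99 [ 0.6288 -0.0783  0.1486] open 64.8 F [ 0.2  0.6 -0.9]
brass at [ 0.6303 -0.078 ] px [282.3 153.6] size ratio 0.99
[ 0.62986916 -0.07835954]
orange at [0.6551 0.1095] px [284.  154.1] size ratio 1.06
[0.65678605 0.1087166 ]
end 53.85 [ 0.4507 -0.1495  0.3191] open 64.7 F [ 0.7  0.2 -1.3]
```

View pics/m2.png

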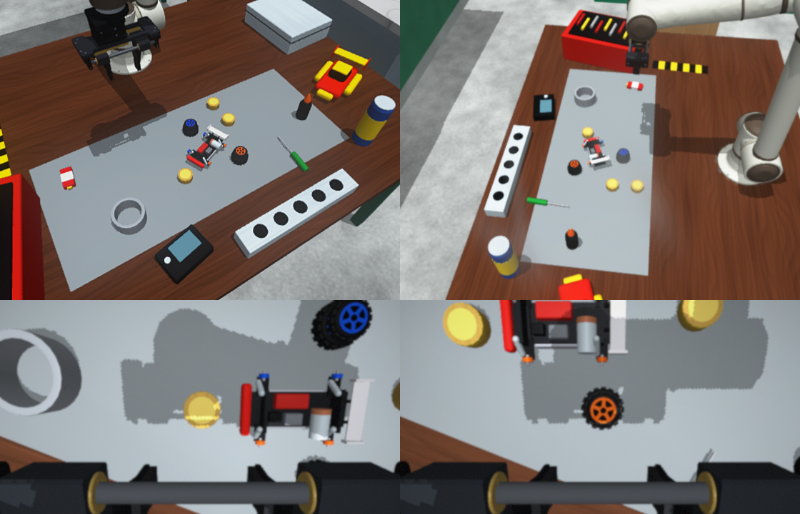

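The final pictures show both stacks beside the rear axle, the tin in front of the nose, and the bystanders where they were.

```bash
python3 -c "
from workcell import env
env.close_job()"
```

```text
the job is handed in; nothing more can be done
```

I finished the layout and handed the job in at about 54 s of the 112 s allowed.

- **Wheels:** The large orange wheel lies to the driver's left of the car and the large blue wheel to its right. Each is level with the rear axle, about 25 mm clear of the axle end. The small wheel of the same colour sits on top of each.
- **Tin:** Three tins look alike. I took the farthest from the robot's base, about 0.65 m away, and stood it in front of the nose, about 25 mm clear.

**Last checks:**
- After placing, the large wheels measured within about 1 mm of their target spots and the tin within 0.6 mm.
- The small wheels measured within about 1 mm of the centre of the large ones.
- By eye, the final pictures show the oil bottle, battery, tape and hex driver where they were, and the gripper clear of everything.
- No check failed or disagreed. The camera calibration is itself only good to about 2 mm.

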